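# Blank in the reference well, sample cell held in the light path

## Task

Set up a reading on the small two-beam photometer: take the glass cell with the flat lid out of the rack, seat it fully down in the reference well and let go of it, then take the cell with the round stopper and push it down in the sample well until the spring shutter under it is fully down and the light path is open. The shutter has no catch and would lift the cell again, so finish while still gripping the stoppered cell and holding it there. Grip the cells only by their broad frosted sides, never touch the clear end windows, keep both cells upright, and leave the open spare cell, the bottle and the timer alone.

Things in the scene. Friction and masses are not known exactly. Their poses are not given: they have to be found in the camera images.
- photometer: Two-beam photometer head, fixed, 140 (x) x 160 (y) mm. Origin: centre of its underside. x runs along the two beams, from the detector housing with display and keys (-x side, 41 mm high) to the lamp housing (+x side, 49 mm high), 77 mm apart. Between them a metal block with two wells in black bevelled frames: reference at y = +35 mm, sample (with the plain metal shutter block in it) at y = -35 mm
- reference_seat (a point): centre of the floor of the reference well, 20 mm above the counter; axes as the photometer's. The rim is 18 mm higher. Each well is 24.7 (x) x 14.7 (y) mm (1.1 mm clearance each side of a cell); its upper 4 mm flare by 3.5 mm each side. A seated cell has its origin here and its x along the photometer's x, either end first
- sample_seat (a point): centre of the floor of the sample well, same size and height as the reference well; axes as the photometer's. The cell must be held with its origin here and its x along the photometer's x, either end first; the beam passes 8.5 mm above it
- shutter (a joint): spring shutter in the sample well, metres pushed down: 0 = up, shutting off the light, its top 12 mm above the well floor and 6 mm below the rim; 0.012 = down, flush with the well floor, light path open. The foot of the cell pushes it; its spring pushes back with 1.5 N at the top, 4 N at the bottom; no latch
- cell_rack: white cell rack, fixed, 150 (x) x 40 (y) x 19 mm, three slots along its x at -48, 0, +48 mm, holding the three cells upright with their x along the rack's x. Origin: centre of its underside. Slot floors 4 mm above the counter, slots 15 mm deep, 1.1 mm clearance each side. Which cell stands in which slot varies
- blank_cell: glass cell with a low flat white lid (the blank): glass 22.5 (x) x 12.5 (y) x 45 mm high, lid 3 mm more, about 30 g. Origin: centre of its underside, z up. The broad sides facing +y and -y (22.5 mm wide, 12.5 mm apart) are frosted: grip here, in the upper half (the lower 18 mm go into the well). The narrow ends at +x and -x are the clear windows
- sample_cell: glass cell with a round white stopper, 9 mm in diameter, standing 10.5 mm above the glass (the sample); otherwise the same as blank_cell: 22.5 (x) x 12.5 (y) x 45 mm of glass, origin at the centre of its underside, frosted broad sides facing +y and -y, clear windows at +x and -x
- spare_cell: third glass cell of the same size, open, without lid or stopper: stays in the rack
- blank_windows: the two clear windows of the blank cell, its narrow ends (origin at the cell's origin)
- sample_windows: the two clear windows of the sample cell, its narrow ends (origin at the cell's origin)
- sample_frost_l: frosted side of the sample cell facing its +y (origin at the cell's origin)
- sample_frost_r: frosted side of the sample cell facing its -y (origin at the cell's origin)
- amber_bottle: small brown dropper bottle with a blue cap, 34 mm in diameter, 68 mm high, loose, origin at the centre of its underside: a bystander
- timer: white bench timer with a grey dial, 68 x 68 x 43 mm, loose, origin at the centre of its underside: a bystander

How it is judged:
By the outcome, as a careful person would: the job done as asked, in the order asked, and still so for the second after the job is handed in, while the arm keeps its last pose, push and grip.
It also fails if it takes over 64 s, if anything falls off the work surface, if the arm or the gripper's body presses on something with over 40 N, if the wrist force passes 120 N, or if a joint passes its speed limit or range.

## Robot

A 6-joint arm with a two-finger parallel gripper is mounted at the origin on a cart in front of the work surface, level with it; the furniture and walls round the work are solid. World frame = base frame: x ahead of the robot, y to its left, z up, the work surface at z = 0. Lengths are in m, angles in rad, forces in N, time in s.
With the tool pointing down it reaches from about 0.25 to 0.775 m from the base axis. Payload 4 kg.
Tool frame: the origin (TCP) lies midway between the tips of the shut fingers; the grasp point (between the pads) lies 19 mm behind it; z points along the fingers, y is the line along which they close (so a half turn about z gives the same grasp; the last joint's range is limited). The gripper opens to 94 mm and grips with 3 to 60 N. Pads are 16 mm wide; open, the fingers measure 119 mm over their backs; the gripper's body (75 mm by 177 mm) begins 78 mm behind the grasp point.
Start: joints at [1.103, 0.087, 1.371, -0, 1.684, -0.103], TCP at [0.196, 0.514, 0.206] pointing down, gripper open.
Joint ranges: [-3.1, 3.1], [-0.76, 2.03], [0.27, 2.55], [-1.08, 4.22], [0.17, 2.65], [-2.57, 2.57]. Speed limits (rad/s): [2.79, 2.79, 3.14, 3.14, 3.14, 3.14].

## Interface

Orientations are given as [roll, pitch, yaw] about the fixed x, y, z axes, in that order (R = Rz(yaw) Ry(pitch) Rx(roll)).
In Python, from bench import robot gives the robot as it stands.
- The arm moves only by the tool servo_tool, never from a script. Its argument "moves" is a list of rows, each a list of 5 numbers: the shift along the tool's x, y, z in units of 25 mm (1.0 is 25 mm), then the turn about the tool's z in units of 6 degrees (1.0 is 6 degrees), then the closure, from 0 (fully open) to 1 (shut). In form: [[dx, dy, dz, yaw, gripper], ...]. A call has 1 to 10 rows; each row is the pose to reach, as a shift and turn from the pose commanded when the call began, along the tool's axes at that moment; what a row does not reach only later rows make up. A row lasts 1/12 s, in which the tool goes at most 41.7 mm and 7.16 degrees, less where a joint would pass 70% of its speed; a pose out of reach is approached as far as the arm can. A call with a gripper value outside its range is refused whole. The fingers move at their own pace and stop on an object; the grip force is fixed at half the most. Time passes only in rows, so rows that repeat a pose let the fingers close. It gives the time, the measured TCP pose, the force, the opening and the grip force at its end, in the units of the state.
- robot.get_obs(): the state, without advancing time (a new reading comes with each control period).
- robot.snapshot(name): name is "scene" or "top" or "wrist"; returns a dict with "image" (480x640x3 uint8, blue, green, red), "fx", "fy", "cx", "cy" (pixels), "k1" (the pictures are not rectified: a ray, as slopes to the right and down, at radius r is drawn at 1 + k1 r^2 times it, then the intrinsics apply), "eye" and "orientation" of the camera in the world; the wrist camera has in their place "T_tool_cam" (4x4, takes a point from camera to tool coordinates, whose origin is the TCP and whose axes are the flange's). Camera axes: x right, y down, z forward; pixel columns grow to the right and rows downward; lengths in m; the calibration is good to about 2 mm. A picture is of the moment at which its call begins: read the wrist's pose just before it. There is no depth.
- robot.close_job(): hands the job in; it is judged then, once.
The state is a dict: "time": time; "joint_positions": joint angles; "qvel": joint speeds; "joint_torque": joint torques, N m; "tool_pos": TCP position; "ee_rot": TCP orientation; "wrist_force": force on the tool from outside, world axes, zero at the start; "wrist_torque": the same for the moment, N m; "width": finger opening in m; "finger_force": force on a finger pad.
Only numpy, scipy, OpenCV 4.12 (cv2) and the standard library are available. Lean on these libraries where they do the work, as an engineer would, in place of code of your own. Each camera call takes 0.05 s, during which the arm holds its last target. There are 200 camera calls.

## Working session

There is one attempt and no reset: what is moved stays moved. The work goes in short steps, Python scripts to look and compute and a tool call to move; the robot and the scene stay as the last step left them, time stands still between calls to the robot, and variables do not carry over. Pictures are saved under pics/ and viewed, at most 10 in all, crops included, and the job is handed in when it is done.

Besides the shell and the picture viewer there is one more tool, called as name([rows], argument=value, ...), one row to a line, values as JSON. servo_tool: Moves the arm, as the interface text tells. Its arguments: {"type":"object","properties":{"moves":{"type":"array"}},"required":["moves"]}

```bash
mkdir -p pics; ls; cat > h.py <<'E'
import numpy as np, cv2
from bench import robot
from scipy.spatial.transform import Rotation as R
def snap(n):
    o=robot.get_obs(); s=robot.snapshot(n)
    if n=="wrist":
        T=np.eye(4); e=np.array(o["ee_rot"]); 
        T[:3,:3]=R.from_euler('xyz',e).as_matrix() if e.size==3 else e
        T[:3,3]=o["tool_pos"]; s["T"]=T@np.array(s["T_tool_cam"])
    else:
        T=np.eye(4); e=np.array(s["orientation"]); T[:3,:3]=R.from_euler('xyz',e).as_matrix() if e.size==3 else e
        T[:3,3]=s["eye"]; s["T"]=T
    return s
def K(s): return np.array([[s["fx"],0,s["cx"]],[0,s["fy"],s["cy"]],[0,0,1.]]),np.array([s["k1"],0,0,0.])
def rays(s,px):
    k,d=K(s); n=cv2.undistortPoints(np.array(px,float).reshape(-1,1,2),k,d).reshape(-1,2)
    return s["T"][:3,3],np.c_[n,np.ones(len(n))]@s["T"][:3,:3].T
def onz(s,px,z):
    e,d=rays(s,px); return e+d*((z-e[2])/d[:,2])[:,None]
def proj(s,P):
    k,d=K(s); Ti=np.linalg.inv(s["T"]); 
    return cv2.projectPoints(np.array(P,float).reshape(-1,1,3),cv2.Rodrigues(Ti[:3,:3])[0],Ti[:3,3],k,d)[0].reshape(-1,2)
def tri(s1,p1,s2,p2):
    e1,d1=rays(s1,p1);e2,d2=rays(s2,p2);out=[]
    for a,b in zip(d1,d2):
        t=np.linalg.lstsq(np.c_[a,-b],e2-e1,rcond=None)[0]; A=e1+a*t[0];B=e2+b*t[1]; out.append(np.r_[(A+B)/2,np.linalg.norm(A-B)])
    return np.array(out)
E
python3 - <<'E'
from h import *
import pickle
for n in("scene","top","wrist"):
    s=snap(n); cv2.imwrite(f"pics/{n}0.png",s["image"]); pickle.dump(s,open(f"{n}0.pkl","wb")); print(n,s["T"].round(3).tolist(),s["fx"],s["k1"])
print(robot.get_obs())
E
```

```text
pics
scene [[0.873, -0.335, 0.355, 0.082], [-0.488, -0.614, 0.621, -0.821], [0.01, -0.715, -0.699, 0.841], [0.0, 0.0, 0.0, 1.0]] 542.963842462541 -0.03252748066112487
top [[-0.004, -0.996, 0.085, 0.42], [-1.0, 0.003, -0.016, -0.093], [0.016, -0.085, -0.996, 1.028], [0.0, 0.0, 0.0, 1.0]] 480.677748346097 -0.004403912729704317
wrist [[0.358, 0.899, 0.254, 0.122], [0.934, -0.344, -0.099, 0.541], [-0.001, 0.273, -0.962, 0.385], [0.0, 0.0, 0.0, 1.0]] 372.3697974067251 -0.008152071786547064
{'time': 0.15, 'joint_positions': array([ 1.10291552e+00,  8.78198898e-02,  1.37188841e+00,  7.22789613e-07,
        1.68357277e+00, -1.03143640e-01]), 'qvel': array([-0.00040681, -0.00144721, -0.00414132, -0.00107293, -0.00134826,
       -0.00032765]), 'joint_torque': array([ 1.69886804e-03, -3.40639830e+01, -3.02794790e+01,  7.18411943e-02,
        3.05304013e-02, -9.73431725e-05]), 'tool_pos': array([0.19602929, 0.51344484, 0.20456357]), 'ee_rot': array([-3.13991329e+00, -1.74554986e-04,  2.77685542e+00]), 'wrist_force': array([-0.46120016, -0.08893511,  0.2882715 ]), 'wrist_torque': array([ 0.02850752, -0.08221653,  0.04648257]), 'finger_force': 0.0, 'width': 0.09395324773326992}
```

View pics/top0.png

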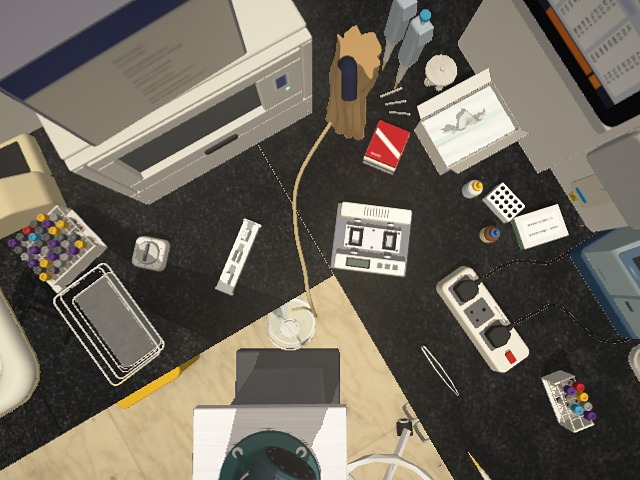

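View pics/scene0.png

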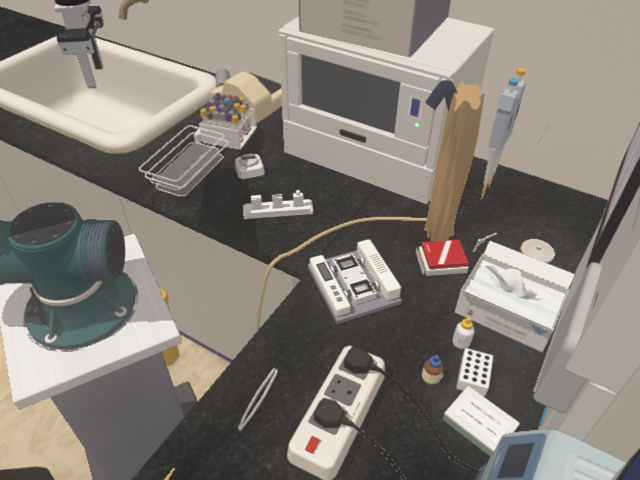

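The top picture shows the rack with three cells from (222,290) to (252,222), and the photometer centred near (371,239): lamp housing towards the top, keys at the bottom. The timer is at (151,253). Next I'll get rough positions and crop both views larger.

```bash
python3 - <<'E'
from h import *
import pickle
t=pickle.load(open("top0.pkl","rb")); s=pickle.load(open("scene0.pkl","rb"))
print(onz(t,[[238,257],[222,290],[252,222],[151,253]],.02).round(3))
print(onz(t,[[371,239],[342,203],[411,208],[331,268],[405,276]],.03).round(3))
a=cv2.resize(t["image"][195:305,205:425],None,fx=3.6,fy=3.6,interpolation=cv2.INTER_CUBIC)
cv2.imwrite("pics/topc.png",a)
cv2.imwrite("pics/w0.png",pickle.load(open("wrist0.pkl","rb"))["image"])
E
```

```text
[[0.464 0.068 0.02 ]
 [0.396 0.101 0.02 ]
 [0.538 0.04  0.02 ]
 [0.473 0.249 0.02 ]]
[[ 0.5   -0.21   0.03 ]
 [ 0.576 -0.15   0.03 ]
 [ 0.565 -0.295  0.03 ]
 [ 0.44  -0.126  0.03 ]
 [ 0.423 -0.28   0.03 ]]
```

View pics/topc.png

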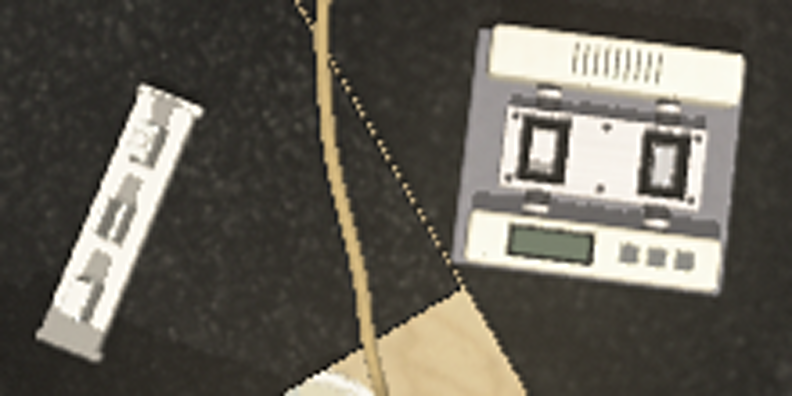

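The crop shows the rack's x pointing up and to the right. The reference well is the left frame, about (545,150), and the sample well is the right one, about (663,165), where the metal block shows. I'll move the wrist camera over the rack for a closer look.

servo_tool([
  [-0.7,-0.5,0,0,0],
  [-2,-1.5,0,0,0],
  [-3.3,-2.5,0,0,0],
  [-4.6,-3.5,0,0,0],
  [-5.9,-4.5,0,0,0],
  [-7.2,-5.5,0,0,0],
  [-8.5,-6.5,0,0,0],
  [-9.8,-7.5,0,0,0],
  [-11.1,-8.5,0,0,0],
  [-12.4,-9.5,0,0,0],
])

```text
time: 0.98
tool_pos: [0.4015, 0.1795, 0.2054]
ee_rot: [3.141, 0.0, 2.777]
wrist_force: [0.6, 0.5, 0.2]
width: 0.0941
finger_force: 0.0
```

servo_tool([
  [-1.2,-0.9,0,0,0],
  [-2.4,-1.9,0,0,0],
  [-3.5,-2.8,0,0,0],
  [-4,-3.3,0,0,0],
  [-4,-3.3,0,0,0],
  [-4,-3.3,0,0,0],
  [-4,-3.3,0,0,0],
])

```text
time: 1.57
tool_pos: [0.4646, 0.0693, 0.2053]
ee_rot: [3.141, -0.001, 2.777]
wrist_force: [0.3, 0.2, -0.4]
width: 0.0939
finger_force: 0.0
```

```bash
python3 - <<'E'
from h import *
import pickle
s=snap("wrist"); cv2.imwrite("pics/w1.png",s["image"]); pickle.dump(s,open("w1.pkl","wb"))
o=robot.get_obs(); print(o["time"],o["tool_pos"],o["ee_rot"],o["joint_positions"])
E
```

```text
1.6167 [0.46453526 0.06964193 0.20537457] [ 3.14116488e+00 -6.19827552e-04  2.77820730e+00] [ 2.75450259e-02 -9.26706472e-02  1.55039504e+00  6.35771019e-04
  1.68427831e+00 -1.17979395e+00]
```

View pics/w1.png

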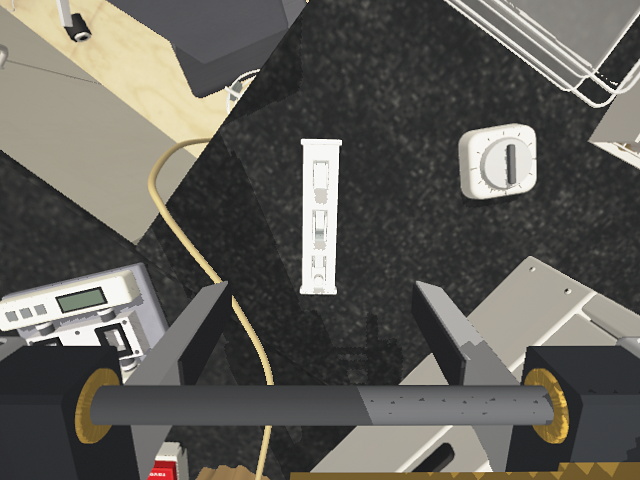

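The rack runs from (321,140) to (319,293), with cells at about (320,175), (320,225) and (319,268), and the timer is at (497,162). Lid types need a closer look, so I'll shift 60 mm towards the robot and 60 mm down to get a second view.

servo_tool([
  [0.8,0,0.8,0,0],
  [1.6,0,1.6,0,0],
  [2.4,0,2.4,0,0],
  [2.4,0,2.4,0,0],
  [2.4,0,2.4,0,0],
  [2.4,0,2.4,0,0],
])

```text
time: 2.12
tool_pos: [0.4103, 0.0907, 0.1472]
ee_rot: [3.14, 0.003, 2.778]
wrist_force: [0.6, 0.8, 0.1]
width: 0.0938
finger_force: 0.0
```

```bash
python3 - <<'E'
from h import *
import pickle
s=snap("wrist"); pickle.dump(s,open("w2.pkl","wb"))
a=pickle.load(open("w1.pkl","rb"))
A=cv2.resize(a["image"][130:305,270:370],None,fx=3.4,fy=3.4,interpolation=cv2.INTER_CUBIC)
P=proj(s,[[.396,.101,.03],[.538,.04,.03]]); print(P)
im=s["image"]; cv2.imwrite("pics/w2.png",im); 
c=P.mean(0).astype(int); b=im[max(c[1]-150,0):c[1]+150,c[0]-100:c[0]+100]; print(c)
B=cv2.resize(b,(400,595)); cv2.imwrite("pics/c2.png",np.hstack([A[:595],B[:A.shape[0]]]) if A.shape[0]>=595 else np.hstack([A,cv2.resize(b,(400,A.shape[0]))]))
E
```

```text
[[327.44556282 217.14924475]
 [319.76908238 380.28698079]]
[323 298]
```

View pics/c2.png

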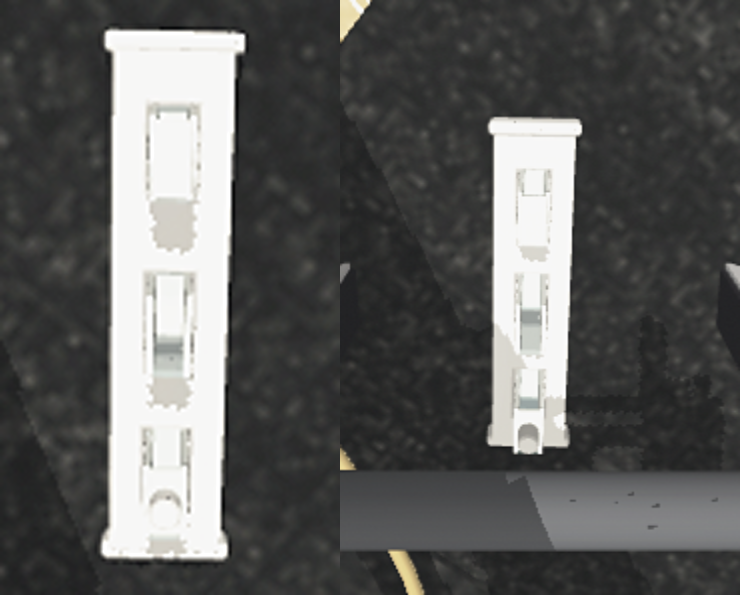

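Near slot (towards the robot): flat lid, the blank. Middle: the open spare. Far slot: stopper, circle at crop (165,510) in w1. Next I'll take the rack's edges from a mask in both views, plus the stopper and lid features.

```bash
python3 - <<'E'
from h import *
import pickle
S=[pickle.load(open(f"w{i}.pkl","rb")) for i in(1,2)]
res=[]
for s in S:
    m=(s["image"].min(2)>130).astype(np.uint8)
    c0=proj(s,[[.464,.068,.02]])[0].astype(int)
    n,l,st,ce=cv2.connectedComponentsWithStats(m); k=l[c0[1]-60:c0[1]+60,c0[0]-8:c0[0]+8]; k=np.bincount(k[k>0]).argmax(); print(st[k],c0)
    B=(l==k); ys=np.where(B.any(1))[0]; y0,y1=ys[0],ys[-1]; L=[];Rr=[];
    for y in range(y0+14,y1-12,3):
        xs=np.where(B[y])[0]; L.append([xs[0]-.5,y]);Rr.append([xs[-1]+.5,y])
    PL=onz(s,L,.019);PR=onz(s,Rr,.019)
    w=np.linalg.norm(PL-PR,axis=1); M=(PL+PR)/2
    f=cv2.fitLine(M[:,:2].astype(np.float32),cv2.DIST_HUBER,0,1e-6,1e-6).ravel()
    xs0=np.where(B[y0+2])[0].mean(); xs1=np.where(B[y1-2])[0].mean()
    E=onz(s,[[xs0,y0-.5],[xs1,y1+.5]],.019)
    print("yaw",np.arctan2(f[1],f[0]),"w",w.round(4)[::4],"ends",E.round(4).tolist(),"len",np.linalg.norm(E[0]-E[1]),"mid",E.mean(0).round(4))
    # line point at mid along
    d=f[:2]; q=f[2:]+d*((E.mean(0)[:2]-f[2:])@d); print("centre",q)
    for r in (.019,): res.append((np.array([[np.where(B[y0+2])[0][0]-.5,y0-.5],[np.where(B[y0+2])[0][-1]+.5,y0-.5]])))
print(tri(S[0],res[0],S[1],res[1]).round(4))
# stopper (w1 crop px (165,510)/3.4) vs w2 crop (528-340,438)
st1=[[270+165/3.4,130+510/3.4]]; st2=[[223+188/2,148+438/1.983]]
print("stopper",tri(S[0],st1,S[1],st2).round(4))
# lid top far edge centre: w1 (174,200)?, w2 (534,247)
l1=[[270+173/3.4,130+198/3.4],[270+173/3.4,130+118/3.4]]; l2=[[223+194/2,148+247/1.983],[223+194/2,148+196/1.983]]
print("lid far/near",tri(S[0],l1,S[1],l2).round(4))
E
```

```text
[ 300  139   42  156 5409] [320 220]
yaw -0.38892433 w [0.0345 0.0348 0.0341 0.0344 0.0347 0.034  0.0343 0.0346 0.0349 0.0352
 0.0345] ends [[0.3902, 0.0969, 0.019], [0.5382, 0.0369, 0.019]] len 0.15971910158444239 mid [0.4642 0.0669 0.019 ]
centre [0.46412798 0.06675728]
[ 297  207   47  170 6524] [319 297]
yaw -0.38842598 w [0.0347 0.0342 0.0345 0.0339 0.0343 0.0346 0.0349 0.0353 0.0338 0.035
 0.0345 0.0348] ends [[0.3875, 0.0977, 0.019], [0.5404, 0.0357, 0.019]] len 0.1650090828225265 mid [0.4639 0.0667 0.019 ]
centre [0.46396042 0.06676173]
[[3.830e-01 7.820e-02 3.600e-03 2.000e-04]
 [3.973e-01 1.155e-01 3.400e-03 7.000e-04]]
stopper [[5.103e-01 4.830e-02 5.420e-02 3.000e-04]]
lid far/near [[0.4297 0.0817 0.0558 0.    ]
 [0.4108 0.0889 0.054  0.    ]]
```

```bash
python3 - <<'E'
from h import *
import pickle
S=[pickle.load(open(f"w{i}.pkl","rb")) for i in(1,2)]
u=np.array([np.cos(-.3887),np.sin(-.3887)])
def rel(P): # along/across relative to rough centre
    d=P[:,:2]-np.array([.4641,.0668]); return np.c_[d@u,d@np.array([-u[1],u[0]])].round(4).tolist()
s1,s2=S
print("st",rel(onz(s1,[[270+165/3.4,130+510/3.4]],.0595)),rel(onz(s2,[[223+188/2,148+438/1.983]],.0595)))
print("lid",rel(onz(s1,[[270+173/3.4,130+198/3.4],[270+173/3.4,130+118/3.4]],.052)),rel(onz(s2,[[223+97,148+247/1.983],[320,148+196/1.983]],.052)))
print("ends .0035",rel(onz(s1,[[320,138.5],[320,294.5]],.0035)),rel(onz(s2,[[320,206.5]],.0035)))
for s,r in((s1,range(130,300)),(s2,range(200,385))):
    c=int(round(proj(s,[[.4641,.0668,.019]])[0][0])); c0=int(round(proj(s,[[.416,.0865,.052]])[0][0]))
    print(c0,[int(v) for v in s["image"][r.start:r.stop,c0-1:c0+2].mean((1,2))])
E
```

```text
st [[0.0477, 0.0005]] [[0.0461, 0.0002]]
lid [[-0.037, 0.0008], [-0.0576, 0.0003]] [[-0.036, 0.0008], [-0.0571, 0.0003]]
ends .0035 [[-0.0798, -0.0011], [0.0866, 0.0026]] [[-0.0798, -0.0004]]
320 [50, 47, 45, 44, 43, 43, 43, 40, 27, 251, 250, 247, 246, 245, 238, 246, 246, 246, 246, 246, 246, 246, 246, 246, 246, 246, 246, 246, 247, 245, 225, 197, 191, 239, 246, 245, 246, 246, 246, 246, 246, 246, 246, 246, 246, 246, 246, 246, 246, 246, 246, 246, 246, 246, 246, 246, 246, 249, 216, 207, 206, 205, 206, 206, 205, 205, 205, 205, 205, 205, 205, 204, 203, 220, 247, 246, 246, 246, 247, 239, 203, 244, 244, 244, 243, 244, 243, 245, 245, 245, 246, 246, 246, 246, 246, 246, 246, 247, 236, 200, 186, 153, 149, 147, 175, 178, 194, 195, 200, 217, 218, 206, 205, 205, 205, 205, 205, 205, 203, 237, 248, 246, 246, 246, 246, 241, 244, 244, 244, 244, 244, 244, 244, 244, 244, 244, 245, 235, 243, 246, 246, 246, 246, 247, 222, 199, 173, 225, 243, 246, 246, 246, 246, 246, 244, 244, 247, 235, 216, 205, 205, 204, 223, 239, 111, 33, 43, 49, 52, 51]
320 [45, 45, 45, 45, 45, 44, 39, 119, 213, 224, 247, 247, 247, 247, 248, 232, 209, 249, 247, 247, 247, 247, 247, 247, 247, 247, 247, 246, 246, 246, 247, 247, 246, 227, 245, 245, 245, 245, 245, 245, 245, 245, 245, 245, 246, 248, 212, 247, 247, 247, 247, 247, 247, 247, 247, 246, 246, 246, 246, 246, 246, 246, 246, 246, 246, 246, 246, 246, 246, 247, 247, 246, 220, 212, 213, 213, 213, 213, 211, 239, 248, 247, 247, 247, 247, 243, 245, 245, 245, 245, 245, 245, 246, 245, 246, 246, 246, 246, 246, 246, 246, 245, 245, 221, 191, 158, 155, 157, 158, 156, 155, 177, 186, 203, 203, 203, 203, 203, 203, 203, 203, 202, 203, 201, 212, 223, 220, 236, 234, 247, 247, 246, 247, 246, 242, 246, 246, 246, 246, 246, 247, 247, 247, 247, 247, 247, 247, 247, 219, 182, 160, 161, 160, 157, 202, 241, 248, 247, 246, 246, 247, 250, 204, 166, 146, 147, 145, 145, 155, 165, 189, 205, 204, 210, 208, 204, 129, 32, 43, 42, 39, 38, 37, 39, 39]
```

Both views agree: the blank is at about (0.4206, 0.0852) and the sample is 94–96 mm further along the rack. The measured lid height (~54) and stopper height (~54) are near the expected 52 and 59.5, and the yaw is −0.389. I'll align and descend over the blank.

servo_tool([
  [-0.25,-0.03,0.8,0.12,0],
  [-0.46,-0.06,1.6,0.24,0],
  [-0.46,-0.06,2.4,0.24,0],
  [-0.46,-0.06,2.4,0.24,0.3],
  [-0.46,-0.06,2.4,0.24,0.5],
  [-0.46,-0.06,2.4,0.24,0.5],
])

```text
time: 2.67
tool_pos: [0.421, 0.0845, 0.0875]
ee_rot: [3.14, 0.003, 2.751]
wrist_force: [0.9, 0.1, 0.4]
width: 0.0773
finger_force: 0.0
```

```bash
python3 - <<'E'
from h import *
import pickle
o=robot.get_obs(); p=o["tool_pos"]; r=R.from_euler('xyz',o["ee_rot"]).as_matrix()
print(p,o["ee_rot"],o["width"],(r.T@(np.array([.4206,.0852,.026])-p)/.025).round(2))
s=snap("wrist"); cv2.imwrite("pics/w3.png",s["image"]); pickle.dump(s,open("w3.pkl","wb"))
u=np.array([np.cos(-.3887),np.sin(-.3887)]);v=np.array([-u[1],u[0]]);c=np.array([.4206,.0852])
for z,h,w in((.049,.01125,.00625),(.052,.01125,.00625)):
    P=[np.r_[c+a*h*u+b*w*v,z] for a in(-1,1) for b in(-1,1)]; print(proj(s,P).round(1).tolist())
E
```

```text
[0.42104396 0.08452352 0.08751543] [3.14005165e+00 2.92907941e-03 2.75146889e+00] 0.07729776007504185 [0.03 0.01 2.46]
[[312.7, 251.7], [333.1, 251.6], [313.1, 285.8], [332.9, 285.7]]
[[312.6, 253.1], [333.2, 253.1], [313.0, 287.6], [333.0, 287.5]]
```

View pics/w3.png

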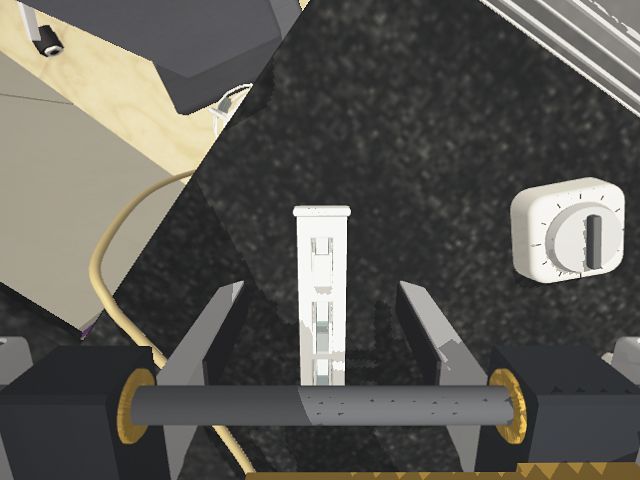

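The view has the lid centred at about (322,270), between the fingertips at (238,283) and (405,283), as predicted. I'll descend and grip.

servo_tool([
  [0,0,0.8,0,0.5],
  [0,0,1.6,0,0.5],
  [0,0,2.3,0,0.5],
  [0,0,2.45,0,0.6],
  [0,0,2.45,0,0.8],
  [0,0,2.45,0,1],
  [0,0,2.45,0,1],
  [0,0,2.45,0,1],
  [0,0,2.45,0,1],
  [0,0,2.45,0,1],
])

```text
time: 3.55
tool_pos: [0.4201, 0.0846, 0.0253]
ee_rot: [3.141, 0.002, 2.752]
wrist_force: [1.0, 0.2, 3.3]
width: 0.0123
finger_force: 30.0
```

servo_tool([
  [0,0,0,0,1],
  [0,0,0,0,1],
  [0,0,0,0,1],
  [0,0,0,0,1],
])

```text
time: 3.88
tool_pos: [0.4201, 0.0846, 0.0253]
ee_rot: [3.141, 0.002, 2.752]
wrist_force: [-0.4, -0.3, 5.6]
width: 0.0121
finger_force: 30.0
```

The blank is gripped (12.2 mm wide, 30 N). I'll lift it straight up, then carry it high to a viewing place over the photometer.

servo_tool([
  [0,0,-0.3,0,1],
  [0,0,-0.7,0,1],
  [0,0,-1.4,0,1],
  [0,0,-2.2,0,1],
  [0,0,-3,0,1],
  [0,0,-4,0,1],
  [-0.6,-0.6,-5,0,1],
  [-1.5,-1.5,-5.8,-0.2,1],
  [-2.5,-2.4,-6.5,-0.5,1],
  [-3.5,-3.3,-7,-0.8,1],
])

```text
time: 4.72
tool_pos: [0.4692, -0.0261, 0.2021]
ee_rot: [3.141, 0.002, 2.838]
wrist_force: [0.5, -0.0, 0.2]
width: 0.0122
finger_force: 30.0
```

servo_tool([
  [-1,-0.5,0,-0.3,1],
  [-2,-1.4,0,-0.6,1],
  [-3,-2.3,0,-0.9,1],
  [-4,-3.1,0,-1.3,1],
  [-5,-4,0,-1.6,1],
  [-5.8,-4.6,0,-1.9,1],
  [-5.8,-4.6,0,-1.9,1],
  [-5.8,-4.6,0,-1.9,1],
  [-5.8,-4.6,0,-1.9,1],
])

```text
time: 5.47
tool_pos: [0.5718, -0.1778, 0.1992]
ee_rot: [3.141, -0.001, 3.034]
wrist_force: [-0.2, 0.3, 0.8]
width: 0.0125
finger_force: 30.0
```

```bash
python3 - <<'E'
from h import *
import pickle
o=robot.get_obs(); print(o["time"],o["tool_pos"],o["ee_rot"],o["joint_positions"],o["wrist_force"],o["width"])
s=snap("wrist"); cv2.imwrite("pics/w4.png",s["image"]); pickle.dump(s,open("w4.pkl","wb"))
E
```

```text
5.4667 [ 0.57182239 -0.1778182   0.1991572 ] [ 3.14065041e+00 -1.37672167e-03  3.03417479e+00] [-3.96447127e-01  1.98770633e-01  1.25758283e+00  5.14221304e-04
  1.68682736e+00 -1.85976582e+00] [-0.21895964  0.28252239  0.7873993 ] 0.012473395245239138
```

View pics/w4.png

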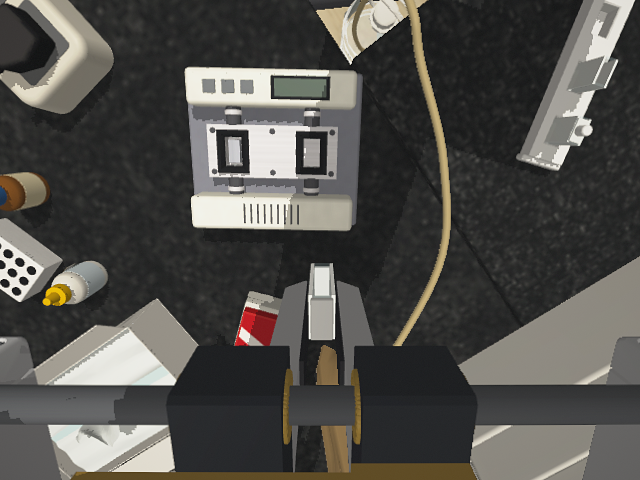

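Clear view: the sample frame is near (233,153), the reference frame near (312,153), and the blank is held at (321,300). I'll shift sideways for a second view and measure the frames from masks.

servo_tool([
  [0.3,-0.8,0,0,1],
  [0.6,-1.6,0,0,1],
  [0.8,-2.2,0,0,1],
  [0.8,-2.2,0,0,1],
  [0.8,-2.2,0,0,1],
  [0.8,-2.2,0,0,1],
])

```text
time: 6.02
tool_pos: [0.5468, -0.2295, 0.1997]
ee_rot: [3.141, 0.001, 3.036]
wrist_force: [-0.3, 0.1, -0.2]
width: 0.0121
finger_force: 30.0
```

```bash
cat > fr.py <<'E'
from h import *
import pickle
def frames(s,c3):
    out=[]
    m=(s["image"].max(2)<70).astype(np.uint8)
    for P in c3:
        p=proj(s,[P])[0]; x0,y0=(p-30).astype(int); 
        n,l,st,ce=cv2.connectedComponentsWithStats(m[y0:y0+60,x0:x0+60])
        best=min([k for k in range(1,n) if st[k][4]>150 and st[k][2]<50 and st[k][3]<58],key=lambda k:np.linalg.norm(ce[k]-30))
        cn,_=cv2.findContours((l==best).astype(np.uint8),cv2.RETR_CCOMP,cv2.CHAIN_APPROX_NONE)
        q=max(cn,key=cv2.contourArea); r=cv2.minAreaRect(q); out.append((np.array(r[0])+[x0,y0],r[1],r[2],st[best].tolist()))
    return out
E
python3 - <<'E'
from fr import *
a=pickle.load(open("w4.pkl","rb")); b=snap("wrist"); pickle.dump(b,open("w5.pkl","wb"))
g=onz(a,[[312,153],[233,153]],.038); print(g.round(4))
F=[frames(s,g) for s in(a,b)]
for f in F: print([(c.round(1).tolist(),np.round(w,1),round(t,1),st) for c,w,t,st in f])
T=tri(a,[f[0] for f in F[0]],b,[f[0] for f in F[1]]); print(T.round(4))
for s,f in((a,F[0]),(b,F[1])):
    P=onz(s,[q[0] for q in f],.038); d=P[0]-P[1]; print(P.round(4).tolist(),np.linalg.norm(d),"yaw",np.arctan2(d[1],d[0])-np.pi/2)
o=robot.get_obs(); print(o["tool_pos"],o["ee_rot"])
im=b["image"]; c=F[1][0][0].astype(int); 
cv2.imwrite("pics/c5.png",cv2.resize(im[c[1]-95:c[1]+75,c[0]-150:c[0]+70],None,fx=3.4,fy=3.4,interpolation=cv2.INTER_CUBIC)); print("crop origin",c-[150,95])
E
```

```text
[[ 0.5042 -0.1795  0.038 ]
 [ 0.4965 -0.2495  0.038 ]]
[([311.0, 153.0], array([30., 42.]), 0.0, [15, 10, 31, 43, 824]), ([232.0, 151.0], array([42., 32.]), 90.0, [14, 8, 33, 43, 850])]
[([371.0, 174.1], array([30.7, 41.8]), 2.7, [14, 10, 33, 42, 805]), ([293.5, 172.5], array([41., 29.]), 90.0, [15, 8, 30, 42, 758])]
[[ 5.039e-01 -1.803e-01  3.790e-02  4.000e-04]
 [ 4.947e-01 -2.498e-01  3.910e-02  0.000e+00]]
[[0.5041, -0.1803, 0.038], [0.4947, -0.2501, 0.038]] 0.07039423596034344 yaw -0.13351092924027053
[[0.5037, -0.1802, 0.038], [0.4948, -0.2499, 0.038]] 0.07030338292927969 yaw -0.12789839371512368
[ 0.54693069 -0.22948184  0.19955985] [3.14101443e+00 5.26376013e-04 3.03595326e+00]
crop origin [221  79]
```

View pics/c5.png

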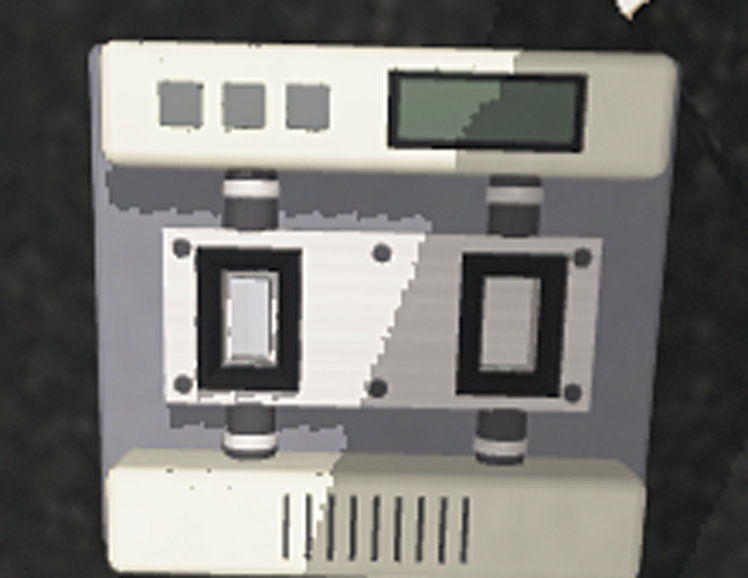

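The crop shows both wells clearly: reference at crop (512,325) with an empty floor, sample at (249,320) with the metal block. Triangulated rim height is 38–39 mm and the spacing is 70.3 mm, both as expected. Before inserting, I'll check how the cell sits in the grip.

```bash
cat > grip.py <<'E'
from fr import *
def held(s,bot,top):
    Ti=np.array(s["T_tool_cam"]); s2=dict(s); s2["T"]=Ti
    P=[[a*.01125,b*.00625,z] for z in(bot,top) for a in(1,-1) for b in(-1,1)]
    print("pred",proj(s2,P).round(1).tolist())
    im=s["image"]; g=im.min(2)
    for y in (268,280,290,300,310,320,330,336): 
        xs=np.where(g[y,295:350]>120)[0]+295; print(y,xs[[0,-1]] if len(xs) else None,end=' ')
    print(); print([int(v) for v in g[250:350,319:323].mean(1)])
    return s2
if __name__=="__main__":
    for n in("w4","w5"): held(pickle.load(open(n+".pkl","rb")),.0213,-.0267)
    o=robot.get_obs(); r=R.from_euler('xyz',o["ee_rot"]).as_matrix(); p=o["tool_pos"]
    print((r.T@(np.array([.5039,-.1802,.080])-p)/.025).round(2),(3.036-3.0116)*180/np.pi/6)
E
python3 grip.py
```

```text
pred [[311.8, 262.0], [333.7, 262.0], [312.1, 298.4], [333.4, 298.4], [309.3, 296.2], [337.2, 296.1], [309.7, 341.0], [336.7, 341.0]]
268 [311 332] 280 [310 333] 290 [309 334] 300 [308 335] 310 [308 334] 320 [309 334] 330 [309 334] 336 [309 334] 
[25, 26, 27, 28, 30, 30, 30, 29, 29, 28, 29, 28, 26, 57, 57, 49, 129, 173, 224, 224, 223, 222, 222, 223, 222, 223, 223, 223, 222, 222, 222, 222, 223, 222, 222, 222, 222, 222, 223, 222, 222, 222, 223, 223, 225, 198, 144, 133, 114, 124, 143, 162, 162, 162, 162, 161, 161, 161, 161, 161, 162, 162, 161, 161, 161, 161, 161, 162, 161, 161, 161, 161, 160, 161, 161, 160, 161, 161, 161, 161, 161, 161, 161, 160, 161, 160, 161, 161, 163, 166, 52, 27, 31, 31, 30, 33, 40, 53, 52, 45]
pred [[311.8, 262.0], [333.7, 262.0], [312.1, 298.4], [333.4, 298.4], [309.3, 296.2], [337.2, 296.1], [309.7, 341.0], [336.7, 341.0]]
268 [311 332] 280 [310 333] 290 [309 334] 300 [308 335] 310 [308 334] 320 [309 334] 330 [309 334] 336 [309 334] 
[25, 27, 28, 29, 28, 27, 27, 28, 28, 28, 28, 28, 27, 59, 60, 54, 132, 176, 226, 226, 225, 225, 225, 225, 225, 225, 225, 225, 225, 225, 225, 225, 225, 225, 225, 225, 225, 225, 225, 225, 225, 225, 225, 225, 228, 204, 148, 137, 117, 127, 148, 166, 166, 165, 165, 166, 165, 166, 165, 165, 165, 165, 165, 165, 165, 165, 165, 165, 165, 165, 165, 165, 165, 165, 165, 165, 165, 165, 165, 165, 165, 165, 165, 165, 164, 164, 164, 165, 166, 171, 52, 22, 26, 27, 27, 27, 26, 27, 26, 27]
[1.92 1.78 4.78] 0.23300283668653457
```

The cell sits in the grip within 1 px along x. Sideways the camera reads about 1 mm to tool −y, so I correct the wells by +1 mm in y. Moving above the reference well.

servo_tool([
  [0.8,0.7,0.3,0.1,1],
  [1.6,1.5,1,0.23,1],
  [1.92,1.82,2,0.23,1],
  [1.92,1.82,3,0.23,1],
  [1.92,1.82,4,0.23,1],
  [1.92,1.82,4.6,0.23,1],
  [1.92,1.82,4.6,0.23,1],
  [1.92,1.82,4.6,0.23,1],
])

```text
time: 6.73
tool_pos: [0.5035, -0.1794, 0.0836]
ee_rot: [3.141, -0.002, 3.012]
wrist_force: [-0.3, 1.3, -0.0]
width: 0.0123
finger_force: 30.0
```

```bash
python3 - <<'E'
from h import *
import pickle
o=robot.get_obs(); r=R.from_euler('xyz',o["ee_rot"]).as_matrix(); p=o["tool_pos"]
print(p,o["ee_rot"],(r.T@(np.array([.5040,-.1792,.0413])-p)/.025).round(2),o["joint_positions"][5])
s=snap("wrist"); pickle.dump(s,open("w6.pkl","wb"))
im=s["image"]; cv2.imwrite("pics/c6.png",cv2.resize(im[180:370,200:440],None,fx=3.1,fy=3.1,interpolation=cv2.INTER_CUBIC))
E
```

```text
[ 0.5035149  -0.17935977  0.08363447] [ 3.14063478e+00 -1.80565730e-03  3.01169416e+00] [-0.02  0.01  1.69] -1.8894606550924622
```

View pics/c6.png

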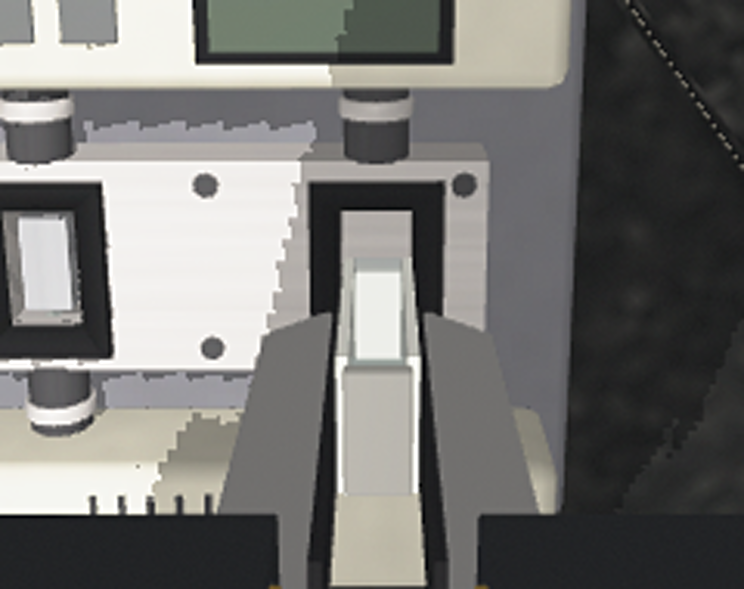

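The held cell (crop x ≈ 381 at its foot) is within about 0.7 mm of the reference well centre (crop x ≈ 376.5), well inside the flare. I'll nudge 0.5 mm and insert, stopping just above the floor.

servo_tool([
  [-0.02,-0.02,0.4,0,1],
  [-0.02,-0.02,0.8,0,1],
  [-0.02,-0.02,1.0,0,1],
  [-0.02,-0.02,1.2,0,1],
  [-0.02,-0.02,1.35,0,1],
  [-0.02,-0.02,1.5,0,1],
  [-0.02,-0.02,1.6,0,1],
  [-0.02,-0.02,1.6,0,1],
])

```text
time: 7.45
tool_pos: [0.5039, -0.1808, 0.0435]
ee_rot: [3.141, -0.001, 3.01]
wrist_force: [0.9, 0.5, -0.9]
width: 0.0123
finger_force: 30.0
```

servo_tool([
  [0,0,0.05,0,1],
  [0,0,0.1,0,1],
  [0,0,0.13,0,1],
  [0,0,0.13,0,1],
  [0,0,0.13,0,1],
])

```text
time: 7.87
tool_pos: [0.5045, -0.1809, 0.0413]
ee_rot: [3.141, 0.001, 3.01]
wrist_force: [-0.3, 2.2, 1.5]
width: 0.0124
finger_force: 30.0
```

servo_tool([
  [0,0,0.04,0,1],
  [0,0,0.06,0,1],
  [0,0,0.06,0,1],
  [0,0,0.06,0,1],
])

```text
time: 8.2
tool_pos: [0.5046, -0.1809, 0.0413]
ee_rot: [3.141, 0.001, 3.011]
wrist_force: [-2.0, 3.9, 8.2]
width: 0.0119
finger_force: 30.0
```

Floor contact is confirmed (8 N, z as expected). I'll relax, let go, and lift clear.

servo_tool([
  [0,0,-0.06,0,1],
  [0,0,-0.06,0,0.8],
  [0,0,-0.06,0,0.5],
  [0,0,-0.06,0,0.5],
  [0,0,-0.06,0,0.5],
  [0,0,-0.06,0,0.5],
  [0,0,-0.06,0,0.5],
])

```text
time: 8.78
tool_pos: [0.5041, -0.1813, 0.0408]
ee_rot: [-3.142, -0.0, 3.01]
wrist_force: [-0.4, -0.9, -0.8]
width: 0.0459
finger_force: 0.0
```

servo_tool([
  [0,0,-0.4,0,0.5],
  [0,0,-1.2,0,0.5],
  [0,0,-2,0,0.5],
  [0,0,-3,0,0.5],
  [0,0,-4,0,0.5],
  [0,0,-5,0,0.5],
  [0,0,-5,0,0.5],
  [0,0,-5,0,0.5],
])

```text
time: 9.45
tool_pos: [0.5053, -0.1817, 0.1685]
ee_rot: [-3.14, 0.005, 3.01]
wrist_force: [-0.3, 0.5, -0.6]
width: 0.0473
finger_force: 0.0
```

```bash
python3 - <<'E'
from h import *
import pickle
o=robot.get_obs(); r=R.from_euler('xyz',o["ee_rot"]).as_matrix(); p=o["tool_pos"]
print(p,o["ee_rot"],o["width"],(r.T@(np.array([.5080,.0494,.10])-p)/.025).round(2),(o["ee_rot"][2]-2.753)*180/np.pi/6)
s=snap("wrist"); pickle.dump(s,open("w7.pkl","wb"))
print(onz(s,[[320,260]],.068))
q=proj(s,[[.504,-.1805,.068]])[0].astype(int); im=s["image"]
x=max(q[0]-130,0);y=max(q[1]-95,0); cv2.imwrite("pics/c7.png",cv2.resize(im[y:y+190,x:x+250],None,fx=3.1,fy=3.1,interpolation=cv2.INTER_CUBIC)); print(x,y,q)
E
```

```text
[ 0.50531484 -0.18169752  0.16845592] [-3.14003985  0.00472059  3.01034423] 0.04730383660344593 [1.12 9.18 2.72] 2.457456353553266
[[ 0.5190115  -0.18553917  0.068     ]]
193 146 [323 241]
```

View pics/c7.png

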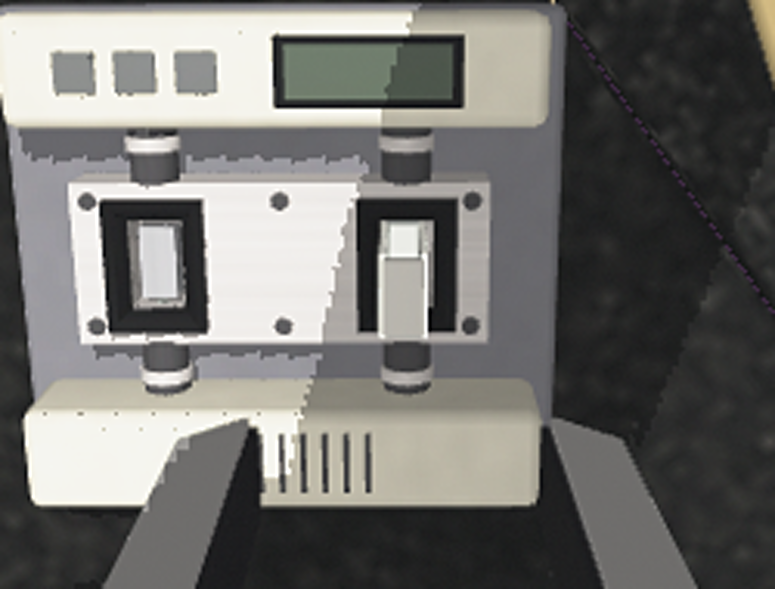

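The blank stands fully down and upright in the reference well; the shutter block is still up in the sample well. Now over to the stoppered cell.

servo_tool([
  [0.1,0.8,0,0.2,0.5],
  [0.3,2.2,0,0.6,0.5],
  [0.5,3.6,0,1,0.5],
  [0.7,5,0,1.4,0.5],
  [0.9,6.4,0,1.8,0.5],
  [1,7.8,0,2.2,0.5],
  [1.12,8.8,0.3,2.46,0.5],
  [1.12,9.18,1,2.46,0.5],
  [1.12,9.18,1.8,2.46,0.5],
  [1.12,9.18,2.6,2.46,0.5],
])

```text
time: 10.33
tool_pos: [0.5052, 0.0512, 0.0983]
ee_rot: [-3.141, -0.003, 2.755]
wrist_force: [0.5, -0.1, -0.3]
width: 0.0472
finger_force: 0.0
```

servo_tool([
  [0,0,0,0,0.5],
  [0,0,0,0,0.5],
  [0,0,0,0,0.5],
])

```text
time: 10.58
tool_pos: [0.5064, 0.0499, 0.1009]
ee_rot: [-3.141, -0.001, 2.752]
wrist_force: [-0.0, 0.0, 0.2]
width: 0.0468
finger_force: 0.0
```

```bash
python3 - <<'E'
from h import *
import pickle
o=robot.get_obs(); r=R.from_euler('xyz',o["ee_rot"]).as_matrix(); p=o["tool_pos"]
print(p,o["ee_rot"],o["width"],(r.T@(np.array([.5080,.0494,.026])-p)/.025).round(2),(o["ee_rot"][2]-2.753)*180/np.pi/6)
s=snap("wrist"); pickle.dump(s,open("w8.pkl","wb"))
c=np.array([.5080,.0494]);u=np.array([np.cos(-.3887),np.sin(-.3887)]);v=np.array([-u[1],u[0]])
P=[np.r_[c+a*.01125*u+b*.00625*v,.049] for a in(-1,1) for b in(-1,1)]+[np.r_[c,.0595],np.r_[c,.049]]; q=proj(s,P)
im=s["image"]; x,y=(q.mean(0)-[100,75]).astype(int); cv2.imwrite("pics/c8.png",cv2.resize(im[y:y+150,x:x+200],None,fx=4,fy=4,interpolation=cv2.INTER_CUBIC)); print(((q-[x,y])*4).round().tolist())
E
```

```text
[0.50638153 0.04990774 0.10092602] [-3.14142306e+00 -6.72510322e-04  2.75247359e+00] 0.046823580403199117 [-0.07  0.01  3.  ] -0.005026859362950209
[[363.0, 233.0], [440.0, 233.0], [364.0, 363.0], [439.0, 363.0], [402.0, 321.0], [402.0, 299.0]]
```

View pics/c8.png

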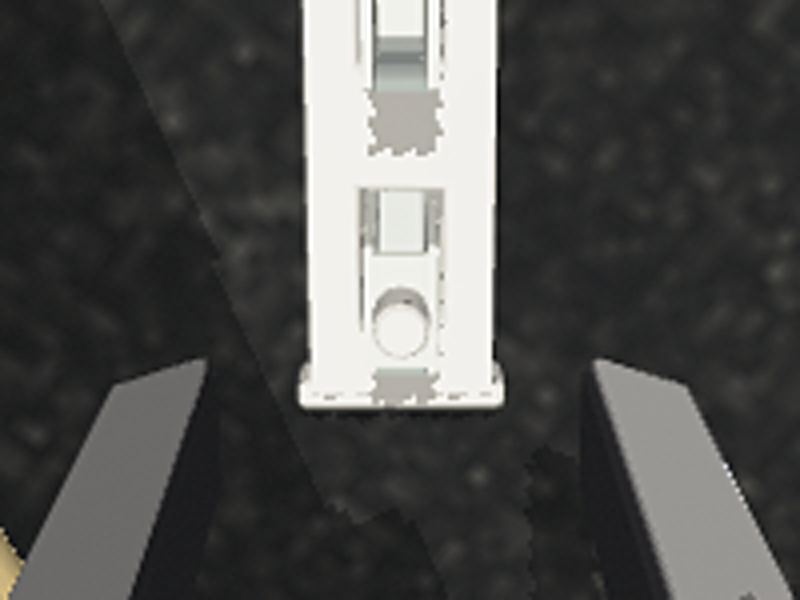

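The view has the stopper at crop (401,330), about 1 mm beyond my prediction and centred between the fingers, so I'll add that. On recount that was my 11th picture, one over the limit, so I'll use numbers only from here. Descending and gripping.

servo_tool([
  [-0.1,0.01,0.8,0,0.5],
  [-0.1,0.01,1.6,0,0.5],
  [-0.1,0.01,2.4,0,0.5],
  [-0.1,0.01,2.9,0,0.5],
  [-0.1,0.01,2.98,0,0.6],
  [-0.1,0.01,2.98,0,0.8],
  [-0.1,0.01,2.98,0,1],
  [-0.1,0.01,2.98,0,1],
  [-0.1,0.01,2.98,0,1],
  [-0.1,0.01,2.98,0,1],
])

```text
time: 11.47
tool_pos: [0.5098, 0.0493, 0.0277]
ee_rot: [3.141, 0.002, 2.753]
wrist_force: [0.6, 0.3, 1.7]
width: 0.0122
finger_force: 30.0
```

servo_tool([
  [0,0,0,0,1],
  [0,0,0,0,1],
  [0,0,0,0,1],
  [0,0,0,0,1],
])

```text
time: 11.8
tool_pos: [0.5098, 0.0493, 0.0277]
ee_rot: [3.141, 0.002, 2.753]
wrist_force: [-0.2, -0.1, 6.1]
width: 0.0123
finger_force: 30.0
```

servo_tool([
  [0,0,-0.3,0,1],
  [0,0,-0.8,0,1],
  [0,0,-1.6,0,1],
  [0,0,-2.5,0,1],
  [0,0,-3.5,0,1],
  [-0.1,-0.4,-4.5,0,1],
  [-0.4,-1.3,-5.3,-0.2,1],
  [-0.9,-2.6,-5.7,-0.5,1],
  [-1.4,-4,-5.7,-0.9,1],
  [-1.9,-5.4,-5.7,-1.2,1],
])

```text
time: 12.63
tool_pos: [0.5017, -0.0947, 0.1702]
ee_rot: [3.141, 0.002, 2.882]
wrist_force: [0.9, 0.7, -0.1]
width: 0.0119
finger_force: 30.0
```

```bash
cat > go.py <<'E'
import sys
from h import *
t=np.array([float(v) for v in sys.argv[1:5]])
o=robot.get_obs(); r=R.from_euler('xyz',o["ee_rot"]).as_matrix(); p=o["tool_pos"]
print(o["time"],p,o["ee_rot"],o["width"],"->",(r.T@(t[:3]-p)/.025).round(2),((o["ee_rot"][2]%6.2832-t[3])*180/np.pi/6).round(2))
E
python3 go.py .4948 -.2497 .17 3.0116
```

```text
12.6333 [ 0.5017486  -0.09465114  0.17024944] [3.14142186e+00 1.90199934e-03 2.88179245e+00] 0.01191630937159391 -> [-1.32 -6.07  0.01] -1.24
```

servo_tool([
  [-0.25,-1.3,0,-0.3,1],
  [-0.5,-2.6,0,-0.6,1],
  [-0.8,-3.9,0,-0.9,1],
  [-1.1,-5.1,0,-1.24,1],
  [-1.3,-5.9,0,-1.24,1],
  [-1.32,-6.07,0,-1.24,1],
  [-1.32,-6.07,0,-1.24,1],
  [-1.32,-6.07,0,-1.24,1],
  [-1.32,-6.07,0,-1.24,1],
])

```text
time: 13.38
tool_pos: [0.4941, -0.2473, 0.1689]
ee_rot: [3.141, -0.0, 3.01]
wrist_force: [-0.8, -0.3, -0.2]
width: 0.0123
finger_force: 30.0
```

```bash
python3 go.py .4948 -.2497 .090 3.0116; python3 - <<'E'
from grip import *
s=snap("wrist"); pickle.dump(s,open("w9.pkl","wb")); held(s,.0237,-.0213)
E
```

```text
13.3833 [ 0.49408762 -0.24730318  0.16888372] [ 3.14064057e+00 -3.80048446e-04  3.00958074e+00] 0.012343858543145654 -> [-0.04 -0.09  3.16] -0.02
pred [[311.9, 260.7], [333.6, 260.7], [312.2, 296.7], [333.3, 296.7], [309.6, 291.4], [336.7, 291.3], [310.0, 335.1], [336.2, 335.0]]
268 [295 332] 280 [295 340] 290 [295 334] 300 [308 334] 310 [309 334] 320 [309 334] 330 [309 334] 336 None 
[38, 43, 45, 48, 46, 42, 30, 160, 242, 173, 96, 102, 104, 101, 147, 180, 229, 229, 228, 228, 228, 228, 228, 228, 228, 228, 228, 228, 228, 228, 228, 228, 228, 228, 228, 228, 228, 228, 228, 228, 228, 228, 237, 197, 164, 237, 237, 236, 236, 236, 236, 236, 236, 236, 237, 242, 160, 117, 118, 119, 119, 119, 119, 119, 120, 138, 140, 145, 167, 168, 168, 167, 168, 168, 167, 168, 168, 167, 168, 168, 168, 169, 169, 116, 82, 85, 36, 30, 29, 29, 29, 29, 28, 28, 29, 30, 32, 33, 35, 34]
```

The cell is gripped squarely (edges within about 1.5 px of prediction). I'll descend to just above the sample well and check the lateral position.

servo_tool([
  [-0.06,-0.1,0.8,0,1],
  [-0.06,-0.1,1.6,0,1],
  [-0.06,-0.1,2.4,0,1],
  [-0.06,-0.1,3.1,0,1],
  [-0.06,-0.1,3.7,0,1],
  [-0.06,-0.1,3.7,0,1],
  [-0.06,-0.1,3.7,0,1],
  [-0.06,-0.1,3.7,0,1],
])

```text
time: 14.1
tool_pos: [0.496, -0.251, 0.0778]
ee_rot: [-3.141, 0.002, 3.009]
wrist_force: [1.0, -0.2, 0.5]
width: 0.012
finger_force: 30.0
```

```bash
python3 go.py .4953 -.2500 .0437 3.0116; python3 - <<'E'
from fr import *
s=snap("wrist"); pickle.dump(s,open("w10.pkl","wb"))
# frame dark band at rows in front of the cell: sample frame left/right outer edge & opening vs cell edges
g=s["image"].max(2)
for P in ([.4848,-.2499+.0013,.038],[.4868,-.2499+.001,.038]):
    q=proj(s,[P])[0]; y=int(q[1]); print(q.round(1),[int(v) for v in g[y,285:365]])
for y in (268,276,284): print(y,[int(v) for v in s["image"].min(2)[y,290:350]])
E
```

```text
14.1 [ 0.49602256 -0.25104639  0.07776822] [-3.14092418e+00  1.77346839e-03  3.00937430e+00] 0.01200011828688269 -> [0.04 0.04 1.36] -0.02
[324.2 252.1] [164, 164, 172, 251, 246, 245, 245, 245, 244, 245, 245, 245, 245, 245, 245, 248, 255, 69, 42, 44, 44, 43, 42, 43, 41, 39, 36, 54, 165, 193, 187, 161, 228, 151, 157, 222, 221, 219, 221, 222, 222, 224, 224, 222, 222, 223, 224, 233, 183, 187, 175, 93, 31, 40, 41, 41, 42, 43, 42, 44, 40, 75, 234, 249, 248, 180, 184, 185, 185, 185, 184, 185, 185, 185, 185, 185, 185, 185, 186, 184]
[324.1 255.2] [165, 164, 169, 245, 246, 245, 245, 245, 245, 245, 245, 245, 245, 245, 245, 247, 255, 95, 40, 44, 44, 44, 44, 42, 40, 39, 35, 67, 225, 252, 250, 155, 228, 222, 221, 221, 220, 220, 221, 222, 222, 224, 223, 222, 222, 221, 222, 233, 250, 183, 175, 80, 33, 40, 41, 41, 43, 44, 44, 44, 39, 77, 238, 253, 251, 181, 184, 185, 185, 185, 184, 184, 185, 185, 185, 184, 185, 184, 185, 183]
268 [240, 239, 239, 239, 239, 239, 239, 239, 239, 239, 242, 245, 103, 37, 42, 42, 43, 40, 25, 32, 98, 191, 181, 178, 185, 241, 237, 237, 237, 237, 237, 237, 237, 237, 237, 237, 237, 238, 240, 153, 178, 182, 182, 157, 178, 153, 77, 33, 37, 38, 41, 41, 42, 43, 33, 29, 58, 182, 174, 172]
276 [241, 240, 240, 240, 240, 240, 240, 240, 240, 240, 241, 245, 215, 30, 41, 44, 34, 30, 25, 64, 191, 183, 182, 155, 172, 242, 238, 237, 236, 237, 237, 236, 236, 236, 236, 236, 237, 238, 240, 162, 151, 183, 181, 182, 142, 155, 117, 30, 30, 32, 32, 32, 34, 32, 33, 28, 58, 183, 174, 173]
284 [245, 245, 247, 237, 221, 171, 161, 163, 155, 156, 157, 158, 158, 158, 159, 160, 151, 30, 59, 186, 184, 182, 179, 116, 174, 243, 238, 236, 236, 237, 236, 236, 236, 236, 237, 237, 237, 238, 241, 162, 128, 182, 182, 184, 189, 30, 54, 157, 161, 159, 159, 162, 164, 159, 113, 114, 111, 119, 121, 137]
```

Well opening centre is at px 324.1 and the cell at 323.0. Allowing for perspective, the cell is about 0.9 mm to −y, matching the pose readout. I'll correct by +0.04 and insert down to the shutter.

servo_tool([
  [0.03,0.04,0.2,0,1],
  [0.03,0.04,0.4,0,1],
  [0.03,0.04,0.55,0,1],
  [0.03,0.04,0.7,0,1],
  [0.03,0.04,0.85,0,1],
  [0.03,0.04,0.85,0,1],
  [0.03,0.04,0.85,0,1],
])

```text
time: 14.73
tool_pos: [0.4944, -0.2502, 0.0551]
ee_rot: [3.141, -0.001, 3.008]
wrist_force: [-0.4, 1.4, 1.8]
width: 0.0122
finger_force: 30.0
```

servo_tool([
  [0,0,0.1,0,1],
  [0,0,0.2,0,1],
  [0,0,0.3,0,1],
  [0,0,0.4,0,1],
  [0,0,0.4,0,1],
  [0,0,0.4,0,1],
])

```text
time: 15.23
tool_pos: [0.4948, -0.2502, 0.0451]
ee_rot: [3.141, 0.001, 3.008]
wrist_force: [0.5, 1.3, 1.7]
width: 0.0123
finger_force: 30.0
```

servo_tool([
  [0,0,0.05,0,1],
  [0,0,0.1,0,1],
  [0,0,0.1,0,1],
  [0,0,0.1,0,1],
  [0,0,0.1,0,1],
])

```text
time: 15.65
tool_pos: [0.4949, -0.2503, 0.0437]
ee_rot: [-3.142, 0.001, 3.008]
wrist_force: [0.3, 1.3, 6.8]
width: 0.0121
finger_force: 30.0
```

servo_tool([
  [0,0,0.03,0,1],
  [0,0,0.06,0,1],
  [0,0,0.06,0,1],
  [0,0,0.06,0,1],
  [0,0,0.06,0,1],
])

```text
time: 16.07
tool_pos: [0.4949, -0.2503, 0.0437]
ee_rot: [-3.141, 0.001, 3.008]
wrist_force: [-4.3, 3.2, 12.7]
width: 0.0122
finger_force: 30.0
```

It stopped hard at z = 0.0437, the predicted seated height, with force rising above the spring's. I'll check numerically for slip in the grip and for creep.

servo_tool([
  [0,0,0,0,1],
  [0,0,0,0,1],
  [0,0,0,0,1],
  [0,0,0,0,1],
  [0,0,0,0,1],
  [0,0,0,0,1],
])

```text
time: 16.57
tool_pos: [0.4949, -0.2503, 0.0437]
ee_rot: [-3.141, 0.001, 3.008]
wrist_force: [-3.8, 4.0, 13.1]
width: 0.0123
finger_force: 30.0
```

```bash
python3 - <<'E'
from grip import *
a=pickle.load(open("w9.pkl","rb")); s=snap("wrist")
for q in(a,s): print([int(v) for v in q["image"].min(2)[288:340,319:323].mean(1)])
r=cv2.matchTemplate(s["image"][270:350,290:355],a["image"][296:333,309:334],cv2.TM_CCOEFF_NORMED); _,v,_,l=cv2.minMaxLoc(r); print("stopper shift px",l[0]+290-309,l[1]+270-296,round(v,3))
# blank lid: expected outline in view
u=np.array([np.cos(-.13),np.sin(-.13)]);w=np.array([-u[1],u[0]]);c=np.array([.504,-.1807])
P=proj(s,[np.r_[c+i*.01125*u+j*.00625*w,.068] for i in(-1,1) for j in(-1,1)]); print(P.round(1).tolist())
x,y=P.mean(0).astype(int); g=s["image"].min(2)
print([int(t) for t in g[y,x-25:x+25]],x,y); print([int(t) for t in g[y-40:y+40,x]])
o=robot.get_obs(); print(o["tool_pos"],o["wrist_force"],o["width"],o["finger_force"])
E
```

```text
[228, 228, 228, 228, 237, 197, 164, 237, 237, 236, 236, 236, 236, 236, 236, 236, 237, 242, 160, 117, 118, 119, 119, 119, 119, 119, 120, 138, 140, 145, 167, 168, 168, 167, 168, 168, 167, 168, 168, 167, 168, 168, 168, 169, 169, 116, 82, 85, 36, 30, 29, 29]
[238, 238, 238, 239, 245, 216, 182, 245, 244, 243, 243, 243, 243, 243, 243, 243, 243, 246, 202, 180, 181, 182, 183, 184, 185, 183, 190, 230, 235, 237, 243, 243, 243, 243, 243, 246, 206, 185, 183, 184, 184, 184, 184, 185, 183, 143, 114, 116, 72, 69, 70, 69]
stopper shift px 0 0 0.797
[[464.0, 293.4], [491.5, 293.2], [459.1, 337.7], [485.6, 337.5]]
[136, 135, 135, 135, 135, 135, 135, 126, 169, 245, 247, 241, 128, 151, 178, 180, 181, 181, 180, 180, 181, 181, 181, 181, 180, 181, 181, 180, 179, 180, 179, 179, 179, 180, 176, 167, 165, 168, 168, 170, 149, 102, 106, 106, 105, 106, 107, 107, 106, 106] 475 315
[35, 35, 35, 34, 32, 26, 90, 171, 189, 179, 154, 140, 140, 140, 140, 140, 141, 140, 151, 160, 162, 127, 132, 158, 179, 181, 181, 181, 181, 181, 181, 181, 181, 181, 181, 181, 181, 181, 181, 181, 181, 181, 181, 180, 181, 181, 180, 181, 180, 181, 181, 181, 180, 180, 180, 181, 180, 180, 180, 179, 180, 181, 175, 107, 126, 125, 125, 125, 126, 125, 125, 125, 124, 126, 125, 125, 125, 126, 124, 124]
[ 0.49493986 -0.25026586  0.04371497] [-4.17872022  3.86984404 12.30746003] 0.012265132545107787 30.00621199607849
```

No slip: the shift is 0 px. The blank's lid is where a seated cell should be, and the push is steady at 12–13 N against a hard stop. Handing in.

```bash
python3 -c "
from bench import robot
print(robot.close_job())"
```

```text
the job is handed in; nothing more can be done
None
```

Handed in at about 16.6 s: the blank is seated and released in the reference well, and the stoppered cell is held on the sample well's floor with the shutter down (about 13 N, no slip seen; the hand-in gave no verdict); I viewed 11 pictures, one over the limit of 10.

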